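# Snap the chopping board into the spring-clip rack

## Robot

A 6-joint arm with a two-finger parallel gripper is mounted at the origin on a cart in front of the work surface, level with it; the furniture and walls round the work are solid. World frame = base frame: x ahead of the robot, y to its left, z up, the work surface at z = 0. Lengths are in m, angles in rad, forces in N, time in s.
With the tool pointing down it reaches from about 0.325 to 0.775 m from the base axis. Payload 9.3 kg.
Tool frame: the origin (TCP) lies midway between the tips of the shut fingers; the grasp point (between the pads) lies 19 mm behind it; z points along the fingers, y is the line along which they close (so a half turn about z gives the same grasp; the last joint's range is limited). The gripper opens to 85 mm and grips with 20 to 120 N. Pads are 22 mm wide; open, the fingers measure 114 mm over their backs; the gripper's body (76 mm by 85 mm) begins 54 mm behind the grasp point. The pads swing forward as they close: fully open they stand 13 mm farther back than shut.
Start: joints at [1.019, 0.259, 0.021, 1.334, 0, 1.418], TCP at [0.214, 0.507, 0.201] pointing down, gripper open.
Joint ranges: [-3.04, 3.04], [-0.91, 1.82], [-1.04, 1.36], [-1.92, 1.95], [-1.52, 1.45], [-3.14, 3.14]. Speed limits (rad/s): [2.22, 2.22, 2.79, 3.14, 3.14, 3.14].

## Interface

Orientations are given as a unit quaternion [w, x, y, z].
In Python, from station import read_state, eyes, close_job, search_frame, regions_of, mark_of gives the robot as it stands.
- The arm moves only by the shell command python3 -m handwheel 'ROWS' [OPENING]. ROWS is text: rows parted by semicolons, each of 6 numbers parted by spaces: the shift along the tool's x, y, z in mm, then the turn, a rotation vector about the tool's x, y, z in degrees. In form: x y z ax ay az; .... A call has 1 to 5 rows; each row shifts and turns the commanded pose from where the row before left it, along the tool's axes as they then stand; what a row does not reach is not made up. A row lasts 1/8 s, in which the tool goes at most 62.5 mm and 10.7 degrees, less where a joint would pass 70% of its speed; a pose out of reach is approached as far as the arm can. A call with a gripper value outside its range is refused whole. OPENING is the closure, from 0 (fully open) to 1 (shut), set as the call begins (- or left out, the last holds). The fingers move at their own pace and stop on an object; the grip force is fixed at half the most. Time passes only in rows, so rows that do not move let the fingers close. It gives the time, the measured TCP pose, the force, the opening and the grip force at its end, in the units of the state.
- read_state(): the state, without advancing time (a new reading comes with each control period).
- eyes.get_image(name): name is "side" or "top"; returns a dict with "frame" (384x512x3 uint8, blue, green, red), "mtx" (3x3 intrinsics, pixels), "extrinsics" (4x4, takes a point from camera to world coordinates). Camera axes: x right, y down, z forward; pixel columns grow to the right and rows downward; lengths in m; the calibration is good to about 2 mm. A picture is of the moment at which its call begins. There is no depth.
- close_job(): hands the job in; it is judged then, once.
Trained networks look in the newest picture that a camera, given by its name, has taken for a name from the list of things; names that differ only in an ending like _2 or _b are one class to them, and where a whole thing is asked for, a point or a joint stands for the part that bears it (a point fixed in the world has none). Each returns a list of dicts, best first, with "score" (0 to 1); they miss things now and then, are a little off and sometimes report something else, mostly with a low value. They report only what shows in the picture. A call takes as long as a camera call.
- search_frame(label, camera): "position" ([x, y, z] in m, in the coordinates of the camera as it stood for that picture, good to about 4 mm: the middle of the surface that is visible of it).
- regions_of(label, camera): "pixels" (384x512 bool, what is visible of it).
- mark_of(label, camera): "position" ([x, y, z] in m, in the coordinates of the camera as it stood for that picture, good to about 4 mm: a listed point, or the origin of a listed thing).
The state is a dict: "time": time; "joints": joint angles; "dq": joint speeds; "effort": joint torques, N m; "position": TCP position; "tcp_rot": TCP orientation; "force": force on the tool from outside, world axes, zero at the start; "wrist_torque": the same for the moment, N m; "width": finger opening in m; "grip_force": force on a finger pad.
Only numpy, scipy, OpenCV 4.12 (cv2) and the standard library are available. Lean on these libraries where they do the work, as an engineer would, in place of code of your own. Each camera call takes 0.05 s, during which the arm holds its last target. There are 200 camera calls.

## Task

Take the chopping board with the arched top out of the wooden draining stand and push it straight down, upright and centred, into the empty front bay of the spring-clip rack until its thick lower edge has snapped past the clip rollers and stands on the bottom of the bay. Do not drop it. Leave the square-cornered board standing in the draining stand and the spice jar that stands between stand and rack where it is.

Things in the scene. Friction and masses are not known exactly. Their poses are not given: they have to be found in the camera images.
- arched_board: Wooden board with half-round top, standing in one of two slots of a draining stand (dowels to 52 mm above worktop, no clips: lifts straight out). 150 mm wide along y, 10 mm thick along x, 150 mm tall (half-round of radius 75 mm above z = 75 mm), about 0.2 kg. A black rubber bead along its lower edge is 18 mm thick, from 1 to 19 mm up. Origin: centre of the bottom; z up.
- square_board: Bystander: the other board, same wood and bead, square corners, 150 mm wide along y, 10 mm thick along x, 125 mm tall. Origin: centre of the bottom; z up. It stands in the stand's other slot, parallel to the arched board and 90 mm before or behind it.
- clip_rack: Fixed rack, grey base 150 x 130 x 8 mm; origin: centre of its underside. Two aluminium bays 100 mm long in y: the empty front one (nearer the robot) and, 70 mm behind in x, one filled by a steel tray 70 mm tall above the worktop. Bays are 24 mm wide inside, and from 47 mm up flare to a mouth about 55 mm wide, 66 mm above the worktop.
- clip_slot (a point): Centre of the front bay's bottom, 8 mm above the worktop; x across the bay (board thickness), y along it, z up. Four sprung rollers, 21 mm above this bottom, 32 mm either side of the middle, leave a 9 mm gap; the bead meets them with the board about 21 mm above the bottom. Snapping past takes 11 to 16 N downward; then the board stands on the bottom, gripped by the rollers. Either way round.
- spice_jar: Bystander: spice jar with a black cap, 41 mm in diameter, 105 mm tall, loose, standing on the worktop between stand and rack. Origin: centre of its underside; z up.

How it is judged:
At the end, for the whole second after the job is handed in: Arched board released, at rest in the front bay: bottom within 6 mm of bay bottom, 10 mm across and 18 mm along the bay from its centre, aligned and upright within 10 degrees. Square board and spice jar within 30 mm of their start and upright within 14 degrees (z of arched_board in the frame of clip_slot between -0.004 and 0.006 m and x of arched_board in the frame of clip_slot between -0.01 and 0.01 m and y of arched_board in the frame of clip_slot between -0.018 and 0.018 m and angle between the y axis of arched_board and the y axis of clip_slot, either way round below 0.175 rad and angle between arched_board's own z axis and vertical below 0.175 rad and linear speed of arched_board below 0.02 m/s and distance of each of square_board, spice_jar from where it was at the start of the episode below 0.03 m and angle between each of square_board, spice_jar's own z axis and vertical below 0.25 rad); the robot touches nothing.
It fails at once if the arched board is dropped (moves faster than 0.6 m/s while the fingers do not touch it) (linear speed of arched_board above 0.6 m/s and contact force between the fingers and arched_board below 0.01 N).
It fails at once if the square board is taken out or knocked over (distance of square_board from where it was at the start of the episode above 0.04 m or angle between square_board's own z axis and vertical above 0.4 rad).
It fails at once if the spice jar is pushed away or knocked over (distance of spice_jar from where it was at the start of the episode above 0.04 m or angle between spice_jar's own z axis and vertical above 0.4 rad).
It also fails if it takes over 38 s, if anything falls off the work surface, if the arm or the gripper's body presses on something with over 40 N, if the wrist force passes 120 N, or if a joint passes its speed limit or range.

## Working session

There is one attempt and no reset: what is moved stays moved. The work goes in short steps, Python scripts to look and compute and a shell command to move; the robot and the scene stay as the last step left them, time stands still between calls to the robot, and variables do not carry over. Pictures are saved under pics/ and viewed, at most 11 in all, crops included, and the job is handed in when it is done.

```bash
mkdir -p pics; cat > h.py <<'E'
import numpy as np, cv2
from station import *
def marks(cams=("top","side"),labs=("arched_board","square_board","clip_slot","clip_rack","spice_jar"),save=None):
    for c in cams:
        im=eyes.get_image(c); T=np.array(im["extrinsics"])
        if save: cv2.imwrite(f"pics/{save}_{c}.png",im["frame"])
        for l in labs:
            for f in (mark_of,search_frame):
                for d in f(l,c)[:2]:
                    p=T[:3,:3]@np.array(d["position"])+T[:3,3]
                    print(c,l,f.__name__,round(d["score"],2),p.round(4))
        print(c,"cam at",T[:3,3].round(3))
E
python3 - <<'E'
from h import *
marks(save="a")
s=read_state();print({k:np.round(v,3) for k,v in s.items()})
a=cv2.imread("pics/a_top.png");b=cv2.imread("pics/a_side.png")
E
```

```text
top arched_board call 0.79 [0.4686 0.0555 0.0056]
top arched_board call 0.92 [0.4686 0.042  0.1194]
top square_board call 0.86 [0.5535 0.0265 0.0094]
top square_board call 0.16 [ 5.582e-01 -1.656e-01 -2.000e-04]
top square_board call 0.79 [0.5528 0.0178 0.1358]
top clip_slot call 0.55 [ 0.4564 -0.3656  0.0104]
top clip_slot call 0.73 [ 0.4875 -0.3599  0.051 ]
top clip_rack call 0.68 [ 0.485  -0.369  -0.0007]
top clip_rack call 0.59 [ 0.4866 -0.3643  0.0465]
top spice_jar call 0.91 [ 5.575e-01 -1.636e-01 -5.000e-04]
top spice_jar call 0.84 [ 0.5515 -0.167   0.1017]
top cam at [ 0.467 -0.179  0.919]
side arched_board call 0.71 [0.4668 0.0507 0.0081]
side arched_board call 0.58 [0.4663 0.0299 0.0894]
side square_board call 0.95 [0.5532 0.0232 0.0072]
side square_board call 0.56 [0.5538 0.0011 0.0847]
side clip_slot call 0.73 [ 0.4539 -0.3722  0.0141]
side clip_slot call 0.94 [ 0.4872 -0.3974  0.0404]
side clip_slot call 0.32 [0.4688 0.0297 0.088 ]
side clip_rack call 0.72 [ 0.4819 -0.3699 -0.0016]
side clip_rack call 0.61 [ 0.4829 -0.3951  0.0322]
side spice_jar call 0.74 [ 5.559e-01 -1.692e-01 -1.000e-04]
side spice_jar call 0.63 [ 0.5528 -0.1817  0.0682]
side cam at [ 0.532 -0.83   0.613]
{'time': np.float64(1.1), 'joints': array([1.019, 0.259, 0.021, 1.334, 0.   , 1.418]), 'dq': array([-0.   , -0.   ,  0.   ,  0.002, -0.   ,  0.002]), 'effort': array([ 0.0000e+00, -5.5540e+01,  3.4473e+01,  2.0000e-03, -0.0000e+00,
       -0.0000e+00]), 'position': array([0.214, 0.507, 0.201]), 'tcp_rot': array([-0.   ,  0.198,  0.98 ,  0.   ]), 'force': array([ 0.028, -0.114, -1.132]), 'wrist_torque': array([-0.014, -0.018,  0.002]), 'grip_force': np.float64(0.0), 'width': np.float64(0.085)}
```

View pics/a_top.png

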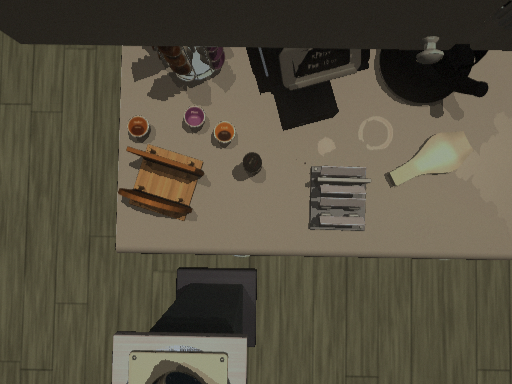

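View pics/a_side.png

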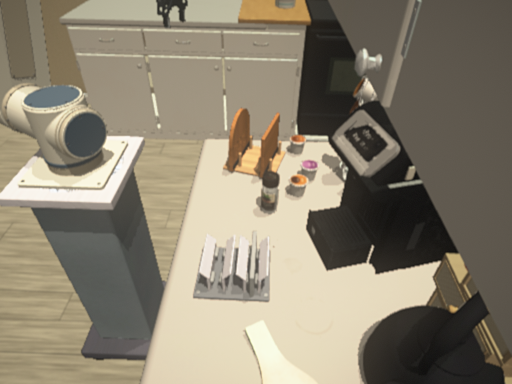

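The top view shows the arched board nearest the robot (about 120–190, 190–215), the square board behind it, both turned about 15°. The jar is at (252,163) and the rack at (310–366, 166–230). I'll fit the yaws using silhouettes.

```bash
cat > fit.py <<'E'
from h import *
from scipy.optimize import minimize
def proj(P,im):
    T=np.linalg.inv(np.array(im["extrinsics"])); q=P@T[:3,:3].T+T[:3,3]; q=q@np.array(im["mtx"]).T
    return q[:,:2]/q[:,2:]
def box(x0,x1,y,z0,z1): return np.array([[a,b,c] for a in(x0,x1) for b in(-y,y) for c in(z0,z1)])
t=np.linspace(0,np.pi,25)
arc=np.array([[a,.075*np.cos(k),.075+.075*np.sin(k)] for a in(-.005,.005) for k in t])
M={"arched_board":np.vstack([arc,box(-.005,.005,.075,0.03,.075)]),"square_board":box(-.005,.005,.075,.03,.125),
 "clip_rack":np.vstack([box(-.075,.075,.065,0,.008),box(-.062,.062,.05,.0,.066)])}
def pts(l,p):
    c,s=np.cos(p[2]),np.sin(p[2]); return M[l]@np.array([[c,-s,0],[s,c,0],[0,0,1]]).T+[p[0],p[1],0]
def fit(l,p0,ims,K=4):
    data=[(im,cv2.resize(m.astype(np.uint8),None,fx=K,fy=K,interpolation=cv2.INTER_NEAREST)) for im,m in ims]
    def cost(p):
        r=0
        for im,m in data:
            z=np.zeros_like(m); h=cv2.convexHull(((proj(pts(l,p),im)+.5)*K).astype(np.float32)).round().astype(np.int32)
            cv2.fillConvexPoly(z,h,1); r+=1-(z&m).sum()/(z|m).sum()
        return r
    best=min((minimize(cost,[*p0[:2],a],method="Nelder-Mead",options=dict(initial_simplex=[[p0[0]+d,p0[1]+e,a+f] for d,e,f in((0,0,0),(.01,0,0),(0,.01,0),(0,0,.1))])) for a in(-.3,0,.3)),key=lambda r:r.fun)
    return best.x,best.fun
if __name__=="__main__":
    im={c:eyes.get_image(c) for c in("top","side")}
    big={c:cv2.resize(im[c]["frame"],None,fx=3,fy=3,interpolation=cv2.INTER_CUBIC) for c in im}
    for l,p0 in (("arched_board",(.467,.053)),("square_board",(.553,.025)),("clip_rack",(.483,-.369))):
        R={c:regions_of(l,c)[0]["pixels"] for c in im}
        for cs in (("top",),("side",),("top","side")):
            p,f=fit(l,p0,[(im[c],R[c]) for c in cs]); print(l,cs,p.round(4),"deg",np.degrees(p[2]).round(1),"cost",round(f,2))
        for c in im:
            h=cv2.convexHull(proj(pts(l,p),im[c]).astype(np.float32)); cv2.polylines(big[c],[(h*3+1).astype(np.int32)],1,(0,255,0),1)
    cv2.imwrite("pics/fit.png",np.hstack([big["top"][400:720,330:730+400][:, :800]])) 
    cv2.imwrite("pics/fits.png",big["side"][300:900,560:960])
E
python3 fit.py
```

```text
arched_board ('top',) [ 0.4711  0.0505 -0.2853] deg -16.3 cost 0.23
arched_board ('side',) [ 0.4679  0.0485 -0.2838] deg -16.3 cost 0.2
arched_board ('top', 'side') [ 0.4698  0.0481 -0.2961] deg -17.0 cost 0.47
square_board ('top',) [ 0.5563  0.023  -0.284 ] deg -16.3 cost 0.23
square_board ('side',) [ 0.5537  0.0246 -0.2786] deg -16.0 cost 0.17
square_board ('top', 'side') [ 0.5544  0.0196 -0.2891] deg -16.6 cost 0.43
clip_rack ('top',) [ 0.4852 -0.3672 -0.02  ] deg -1.1 cost 0.03
clip_rack ('side',) [ 0.4819 -0.3666 -0.0145] deg -0.8 cost 0.12
clip_rack ('top', 'side') [ 0.4842 -0.3671 -0.021 ] deg -1.2 cost 0.17
```

View pics/fit.png

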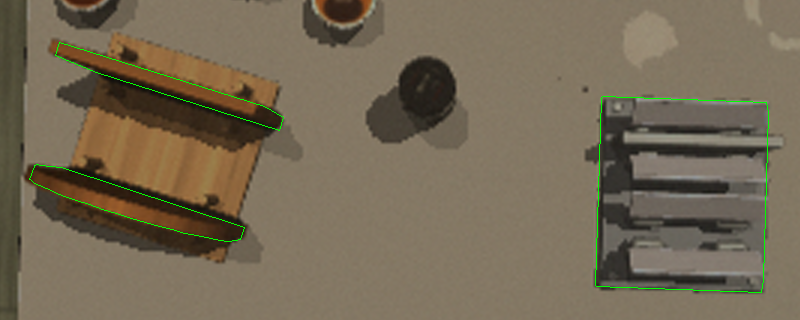

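View pics/fits.png

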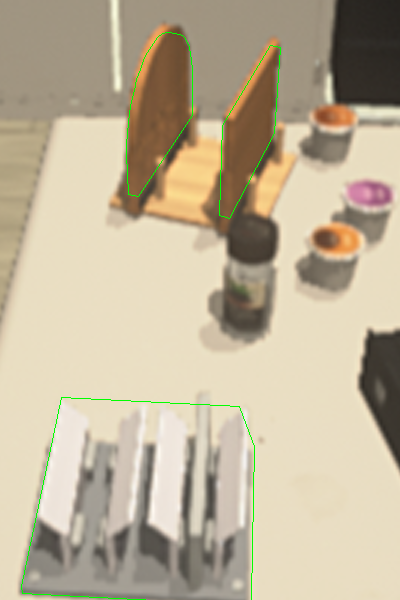

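Both fits agree with the picture: the arched board is at about (0.469, 0.052) with yaw −16.5°, and the rack yaw is about −1.2°. Next I'll write a move calculator and pin down the front bay centre.

```bash
cat > plan.py <<'E'
import sys
from h import *
from scipy.spatial.transform import Rotation as R
def plan(x,y,z,yaw,n):
    "rows to TCP xyz with tool y axis at world yaw (deg), pointing down"
    s=read_state(); p=np.array(s["position"]); r=R.from_quat(s["tcp_rot"],scalar_first=True)
    a=np.radians(yaw); Y=np.array([np.cos(a),np.sin(a),0]); Z=np.array([0,0,-1.])
    g=[R.from_matrix(np.c_[np.cross(k*Y,Z),k*Y,Z]) for k in(1,-1)]
    v=[(r.inv()*q).as_rotvec() for q in g]; w=min(v,key=np.linalg.norm)
    d=(np.array([x,y,z])-p)/n; print("rotvec",np.degrees(w).round(1),"pos",p.round(4),"t",s["time"],"F",np.round(s["force"],1),"w",s["width"])
    for i in range(n):
        print(*(r.inv().apply(d)*1000).round(1),*np.degrees(w/n).round(2),sep=" ",end=";\n"); r=r*R.from_rotvec(w/n)
if __name__=="__main__": plan(*map(float,sys.argv[1:5]),int(sys.argv[5])) if len(sys.argv)>5 else 0
E
python3 plan.py .469 .052 .2 -16.5 10
python3 - <<'E'
from h import *
im=eyes.get_image("top");T=im["extrinsics"];K=np.linalg.inv(im["mtx"])
def ray(u,v,z):
    d=T[:3,:3]@(K@[u,v,1]);c=T[:3,3];return (c+d*(z-c[2])/d[2]).round(4)
for n,u,v,z in (("rear top",690,195,.066),("rear low",690,218,.047),("front low",690,250,.047),("front top",690,278,.066),("tray",690,140,.07)):
    print(n,ray((u+330-.0)/3,(v+400)/3,z))
E
```

```text
rotvec [-0.   0.  83.7] pos [0.2136 0.5069 0.2007] t 1.5 F [ 0.4 -0.1  0.6] w 0.08552537474043394
-41.2 -32.0 0.1 -0.0 0.0 8.37;
-45.4 -25.7 0.1 -0.0 0.0 8.37;
-48.7 -18.8 0.1 -0.0 0.0 8.37;
-50.9 -11.5 0.1 -0.0 0.0 8.37;
-52.0 -4.0 0.1 -0.0 0.0 8.37;
-52.0 3.6 0.1 -0.0 0.0 8.37;
-51.0 11.2 0.1 -0.0 0.0 8.37;
-48.8 18.5 0.1 -0.0 0.0 8.37;
-45.6 25.4 0.1 -0.0 0.0 8.37;
-41.4 31.7 0.1 -0.0 0.0 8.37;
rear top [ 0.482  -0.3617  0.066 ]
rear low [ 0.4649 -0.3659  0.047 ]
front low [ 0.4408 -0.3661  0.047 ]
front top [ 0.4208 -0.3622  0.066 ]
tray [ 0.5225 -0.3605  0.07  ]
```

```bash
python3 -m handwheel '-41 -32 0 0 0 8.4;-45 -26 0 0 0 8.4;-49 -19 0 0 0 8.4;-51 -11 0 0 0 8.4;-52 -4 0 0 0 8.4' 0 && python3 -m handwheel '-52 4 0 0 0 8.4;-51 11 0 0 0 8.4;-49 18 0 0 0 8.4;-46 25 0 0 0 8.4;-41 32 0 0 0 8.1' && python3 -m handwheel '0 0 0 0 0 0'; python3 plan.py .469 .052 .095 -16.5 4
python3 - <<'E'
from h import *
marks(labs=("arched_board",),save="b")
a=cv2.imread("pics/b_top.png")[130:240,90:280];cv2.imwrite("pics/b.png",cv2.resize(a,None,fx=4,fy=4,interpolation=2))
E
```

```text
time: 2.17
position: [0.3414, 0.2777, 0.2009]
tcp_rot: [0.0, 0.538, 0.843, 0.0]
force: [0.8, 0.2, 0.5]
width: 0.0854
grip_force: 0.0
time: 2.8
position: [0.4679, 0.0492, 0.2009]
tcp_rot: [0.0, 0.803, 0.596, 0.0]
force: [1.1, -0.5, -0.4]
width: 0.0855
grip_force: 0.0
time: 2.92
position: [0.4687, 0.0482, 0.2003]
tcp_rot: [0.0, 0.803, 0.596, -0.0]
force: [-0.2, 0.3, -0.2]
width: 0.0852
grip_force: 0.0
rotvec [-0.   0.  -0.4] pos [0.4687 0.0482 0.2003] t 2.925 F [-0.2  0.3 -0.2] w 0.08520342991125684
0.9 -0.2 26.3 -0.0 0.01 -0.1;
0.9 -0.2 26.3 -0.0 0.01 -0.1;
0.9 -0.2 26.3 -0.0 0.01 -0.1;
0.9 -0.2 26.3 -0.0 0.01 -0.1;
top arched_board call 0.69 [0.4683 0.0545 0.0071]
top arched_board call 0.69 [0.4641 0.0393 0.1137]
top cam at [ 0.467 -0.179  0.919]
side arched_board call 0.92 [0.4688 0.048  0.0083]
side arched_board call 0.95 [0.4669 0.0314 0.0877]
side arched_board call 0.62 [ 0.4829 -0.3956  0.034 ]
side cam at [ 0.532 -0.83   0.613]
```

View pics/b.png

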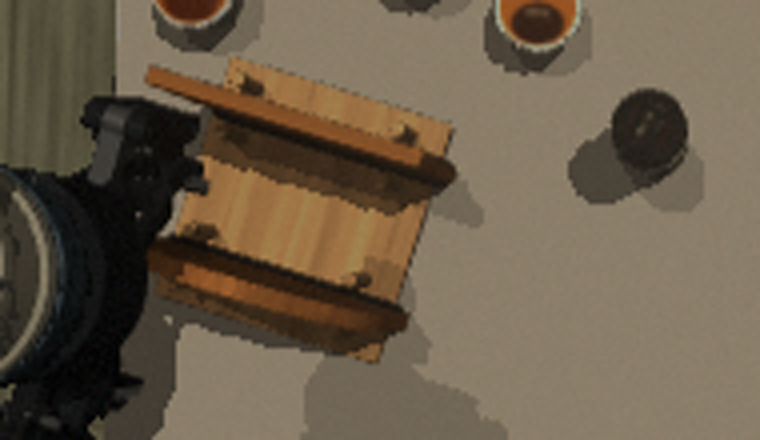

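View pics/b_side.png

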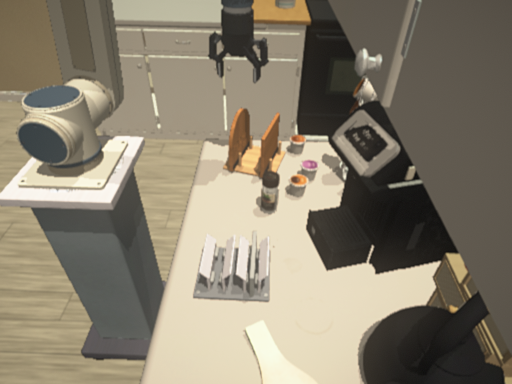

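The fingers appear offset from the board in both views, so I'll check the projection of the TCP before descending.

```bash
python3 - <<'E'
from fit import *
p=read_state()["position"]
for c in("top","side"):
    im=eyes.get_image(c); print(c,proj(np.array([p,p+[0,0,.1],[.469,.052,.15],[.469,.052,0]]),im).round(1), np.round(im["mtx"],0)[0])
E
```

```text
top [[134.6 201.7]
 [114.7 201.4]
 [142.7 200.8]
 [161.4 201.2]] [383.   0. 255.]
side [[238.5  95.2]
 [237.9  56.6]
 [239.6 112.8]
 [240.2 158.4]] [357.   0. 254.]
```

```bash
python3 -m handwheel '1 0 14 0 0 0;1 0 14 0 0 0;1 0 14 0 0 0;0 0 8 0 0 0;0 0 0 0 0 0'
python3 - <<'E'
from fit import *
p=np.array(read_state()["position"]); o=[]
for c,(a,b,d,e) in (("side",(30,190,170,330)),("top",(130,240,80,240))):
    im=eyes.get_image(c); f=cv2.resize(im["frame"][a:b,d:e],None,fx=2.5 if c=="top" else 3,fy=2.5 if c=="top" else 3,interpolation=2);k=2.5 if c=="top" else 3
    for q in proj(np.array([p,p+[0,0,.019]]),im): cv2.circle(f,tuple(int(v) for v in (q-[d,b*0+a])*k),2,(0,255,0),-1)
    o.append(f)
H=max(f.shape[0] for f in o); o=[cv2.copyMakeBorder(f,0,H-f.shape[0],0,0,0) for f in o]
f=np.hstack(o);cv2.imwrite("pics/c.png",f[:,:800]);print(f.shape)
E
```

```text
time: 3.95
position: [0.4678, 0.0538, 0.15]
tcp_rot: [-0.0, 0.802, 0.598, -0.001]
force: [0.8, 0.0, -1.6]
width: 0.0854
grip_force: 0.0
(480, 880, 3)
```

View pics/c.png

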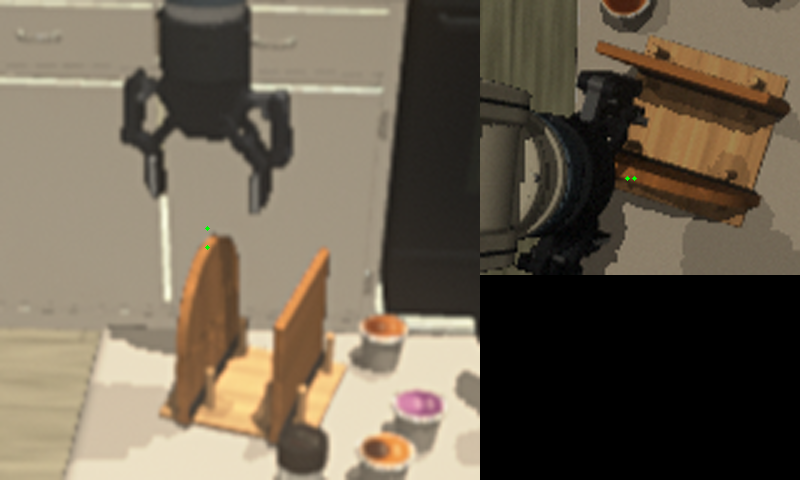

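The board stands about 8 mm up on the stand floor, so I'll refit with height free. The fingers look higher than expected, so I'll go down in stages.

```bash
cat > refit.py <<'E'
from fit import *
l="arched_board"; im=eyes.get_image("side"); m=regions_of(l,"side")[0]["pixels"].astype(np.uint8); K=4
m=cv2.resize(m,None,fx=K,fy=K,interpolation=0)
V=np.vstack([arc,box(-.009,.009,.075,.001,.019)])
def P(p):
    c,s=np.cos(p[2]),np.sin(p[2]); return V@np.array([[c,-s,0],[s,c,0],[0,0,1]]).T+[p[0],p[1],p[3]]
def cost(p):
    z=np.zeros_like(m); cv2.fillConvexPoly(z,cv2.convexHull(((proj(P(p),im)+.5)*K).astype(np.float32)).round().astype(np.int32),1); return 1-(z&m).sum()/(z|m).sum()
for z0 in(0,.008,.012):
    r=minimize(lambda q:cost([*q,z0]),[.469,.052,-.288],method="Nelder-Mead",options=dict(initial_simplex=[[.469,.052,-.288],[.479,.052,-.288],[.469,.06,-.288],[.469,.052,-.2]]))
    print(z0,r.x.round(4),round(r.fun,3))
ys,xs=np.where(m); print("mask top row",ys.min()/K,"col",xs[ys<ys.min()+4].mean()/K)
# free-edge pixel apex predicted
for z0 in (0,.008,.012): q=proj(P([.469,.052,-.288,z0]),im); print(q[q[:,1].argmin()].round(1))
E
python3 refit.py; python3 -m handwheel '0 0 12 0 0 0;0 0 12 0 0 0;0 0 8 0 0 0;0 0 0 0 0 0'
python3 - <<'E'
from fit import *
im=eyes.get_image("side");f=cv2.resize(im["frame"][40:190,180:320],None,fx=4,fy=4,interpolation=2)
p=np.array(read_state()["position"])
for q in proj(np.array([p,p+[0,0,.019],p+[0,0,.073]]),im): cv2.circle(f,tuple(int(v) for v in (q-[180,40])*4),2,(0,255,0),-1)
cv2.imwrite("pics/d.png",f)
E
```

```text
0 [ 0.4656  0.0677 -0.2567] 0.093
0.008 [ 0.4662  0.0568 -0.2427] 0.1
0.012 [ 0.4663  0.0494 -0.2356] 0.106
mask top row 108.0 col 242.375
[241.5 109.8]
[241.4 107.1]
[241.4 105.8]
time: 4.65
position: [0.4676, 0.0538, 0.1178]
tcp_rot: [-0.001, 0.802, 0.598, -0.001]
force: [-0.7, -0.5, 0.4]
width: 0.0851
grip_force: 0.0
```

View pics/d.png

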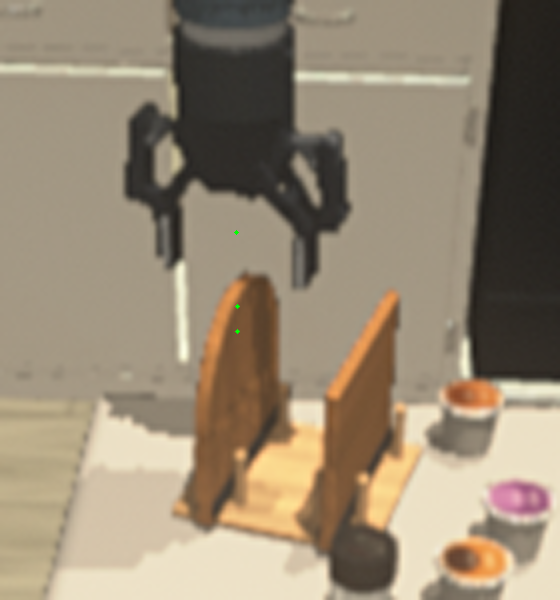

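In the side view the fingers straddle the board centrally, with the apex at (258,275) and the tips at (165,265) and (303,285). They sit about 20 mm higher than nominal, so I'll go 22 mm lower, staying clear of the body by both readings, and close.

```bash
python3 -m handwheel '0 1 11 0 0 0;0 1 11 0 0 0;0 0 0 0 0 0' && python3 -m handwheel '0 0 0 0 0 0;0 0 0 0 0 0;0 0 0 0 0 0;0 0 0 0 0 0;0 0 0 0 0 0' 1
```

```text
time: 5.08
position: [0.4695, 0.0532, 0.0956]
tcp_rot: [-0.001, 0.802, 0.598, -0.001]
force: [0.6, -0.3, -0.1]
width: 0.0855
grip_force: 0.0
time: 5.7
position: [0.4703, 0.0533, 0.0969]
tcp_rot: [0.0, 0.802, 0.598, 0.0]
force: [0.1, -0.3, 1.7]
width: 0.0088
grip_force: 59.3
```

```bash
python3 -m handwheel '0 0 -10 0 0 0;0 0 -20 0 0 0;0 0 -25 0 0 0;0 0 -30 0 0 0;0 0 -30 0 0 0' && python3 -m handwheel '0 0 -20 0 0 0;0 0 0 0 0 0'; python3 plan.py .453 -.368 .231 -1.2 12
python3 - <<'E'
from fit import *
im=eyes.get_image("side");f=cv2.resize(im["frame"][30:190,170:320],None,fx=3.5,fy=3.5,interpolation=2)
cv2.imwrite("pics/e.png",f)
E
```

```text
time: 6.32
position: [0.4697, 0.0533, 0.213]
tcp_rot: [-0.0, 0.802, 0.598, -0.0]
force: [-0.4, -0.3, -3.5]
width: 0.0092
grip_force: 58.6
time: 6.58
position: [0.4706, 0.0532, 0.233]
tcp_rot: [0.001, 0.802, 0.598, 0.001]
force: [0.1, -0.8, -3.2]
width: 0.009
grip_force: 58.6
rotvec [  0.1  -0.  -15.3] pos [0.4706 0.0532 0.233 ] t 6.575 F [ 0.1 -0.8 -3.2] w 0.009021532430879019
-34.1 8.6 0.2 0.01 -0.0 -1.28;
-34.2 7.8 0.2 0.01 -0.0 -1.28;
-34.4 7.1 0.2 0.01 -0.0 -1.28;
-34.6 6.3 0.2 0.01 -0.0 -1.28;
-34.7 5.5 0.2 0.01 -0.0 -1.28;
-34.8 4.7 0.2 0.01 -0.0 -1.28;
-34.9 4.0 0.2 0.01 -0.0 -1.28;
-35.0 3.2 0.2 0.01 -0.0 -1.28;
-35.0 2.4 0.2 0.01 -0.0 -1.28;
-35.1 1.6 0.2 0.01 -0.0 -1.28;
-35.1 0.8 0.2 0.01 -0.0 -1.28;
-35.1 0.1 0.2 0.01 -0.0 -1.28;
```

View pics/e.png

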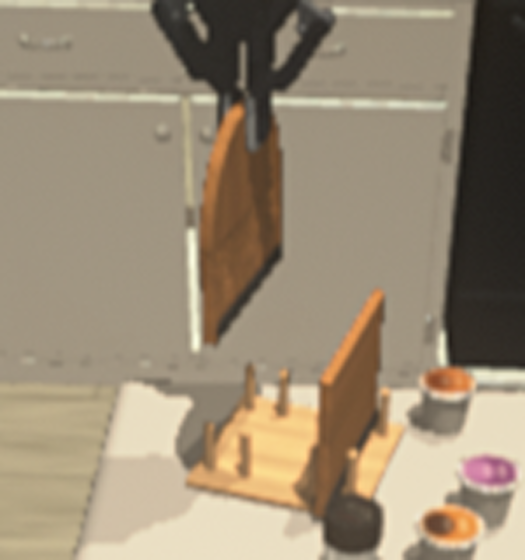

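The board is held flush and upright and clear of the stand, and the square board is undisturbed. Now carry it over.

```bash
python3 -m handwheel '-17 4 0 0 0 -0.6;-34 9 0 0 0 -1.3;-34 8 0 0 0 -1.3;-34 7 0 0 0 -1.3;-35 6 0 0 0 -1.3' && python3 -m handwheel '-35 5 0 0 0 -1.3;-35 5 0 0 0 -1.3;-35 4 0 0 0 -1.3;-35 3 0 0 0 -1.3;-35 2 0 0 0 -1.3' && python3 -m handwheel '-35 2 0 0 0 -1.3;-35 1 0 0 0 -1.3;-17 0 0 0 0 -0.4;0 0 0 0 0 0;0 0 0 0 0 0'; python3 plan.py .453 -.368 .231 -1.2 1
python3 - <<'E'
from h import *
marks(labs=("arched_board","clip_slot"),save="f")
marks(labs=("arched_board","clip_slot"))
a=cv2.imread("pics/f_top.png")[150:250,290:390];b=cv2.imread("pics/f_side.png")[170:310,180:290]
a=cv2.resize(a,(400,400),interpolation=2);b=cv2.resize(b,(400,509),interpolation=2)
cv2.imwrite("pics/f.png",np.hstack([cv2.copyMakeBorder(a,0,109,0,0,0),b]))
E
```

```text
time: 7.25
position: [0.4643, -0.1053, 0.2304]
tcp_rot: [-0.001, 0.77, 0.638, -0.0]
force: [0.7, -0.5, -2.2]
width: 0.0088
grip_force: 58.6
time: 7.88
position: [0.4584, -0.2812, 0.2302]
tcp_rot: [-0.001, 0.733, 0.681, -0.0]
force: [-0.4, 0.7, -2.7]
width: 0.0092
grip_force: 58.6
time: 8.5
position: [0.4571, -0.3665, 0.2314]
tcp_rot: [-0.0, 0.715, 0.699, 0.0]
force: [0.7, 0.4, -2.5]
width: 0.0092
grip_force: 58.6
rotvec [-0. -0. -0.] pos [ 0.4571 -0.3665  0.2314] t 8.5 F [ 0.7  0.4 -2.5] w 0.009215320316382683
-1.6 -4.0 0.4 -0.03 -0.05 -0.04;
top arched_board call 0.78 [ 0.4595 -0.3647  0.1432]
top arched_board call 0.67 [ 0.456  -0.3227  0.2483]
top clip_slot call 0.59 [ 0.4562 -0.3665  0.0122]
top clip_slot call 0.97 [ 0.4982 -0.3541  0.0514]
top clip_slot call 0.37 [ 0.4567 -0.3204  0.2486]
top cam at [ 0.467 -0.179  0.919]
side arched_board call 0.85 [ 0.4586 -0.3704  0.146 ]
side arched_board call 0.82 [ 0.4629 -0.4098  0.221 ]
side clip_slot call 0.67 [ 0.4534 -0.3692  0.01  ]
side clip_slot call 0.9 [ 0.4901 -0.3985  0.0402]
side cam at [ 0.532 -0.83   0.613]
top arched_board call 0.94 [ 0.4574 -0.369   0.1421]
top arched_board call 0.72 [ 0.4614 -0.3218  0.2517]
top clip_slot call 0.9 [ 0.4562 -0.3672  0.0095]
top clip_slot call 0.94 [ 0.4976 -0.3587  0.0512]
top cam at [ 0.467 -0.179  0.919]
side arched_board call 0.95 [ 0.4555 -0.3706  0.1453]
side arched_board call 0.47 [ 0.4525 -0.3718  0.012 ]
side arched_board call 0.65 [ 0.4591 -0.4122  0.2202]
side clip_slot call 0.65 [ 0.4552 -0.3726  0.0141]
side clip_slot call 0.65 [ 0.4882 -0.4006  0.0379]
side cam at [ 0.532 -0.83   0.613]
```

View pics/f.png

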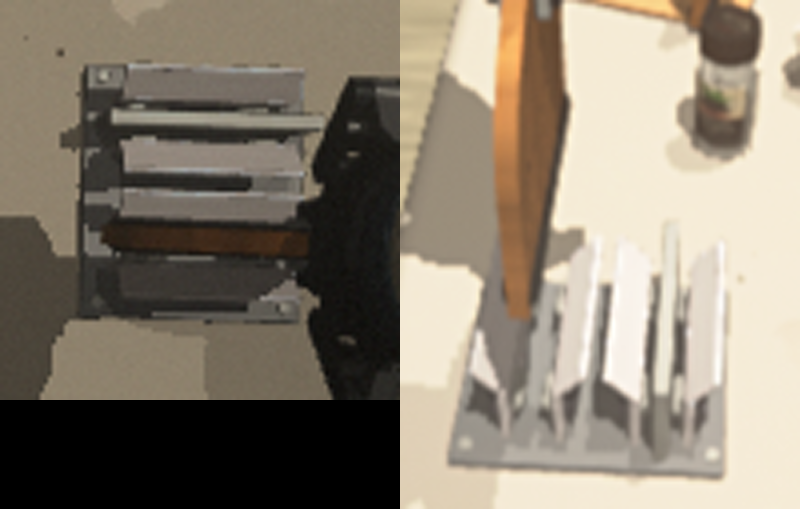

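The board is over the front bay and parallel to it, about 2.5 mm too far in +x. I'll correct that and lower it to just above the rollers.

```bash
python3 -m handwheel '0 -2.5 10 0 0 0;0 0 20 0 0 0;0 0 20 0 0 0;0 0 15 0 0 0;0 0 10 0 0 0' && python3 -m handwheel '0 0 10 0 0 0;0 0 10 0 0 0;0 0 5 0 0 0;0 0 0 0 0 0'; python3 plan.py .4546 -.368 .12 -1.2 1
python3 - <<'E'
from h import *
marks(labs=("arched_board",))
E
```

```text
time: 10.12
position: [0.4544, -0.3673, 0.1557]
tcp_rot: [-0.0, 0.715, 0.699, -0.0]
force: [0.5, -0.7, -2.3]
width: 0.0091
grip_force: 58.5
time: 10.62
position: [0.4545, -0.3674, 0.1315]
tcp_rot: [-0.0, 0.715, 0.699, 0.0]
force: [-0.5, -0.3, -2.9]
width: 0.0092
grip_force: 58.5
rotvec [-0.  -0.  -0.1] pos [ 0.4545 -0.3674  0.1315] t 10.625 F [-0.5 -0.3 -2.9] w 0.009160122814060916
-0.6 0.1 11.5 -0.02 -0.02 -0.05;
top arched_board call 0.63 [ 0.4519 -0.3652  0.044 ]
top arched_board call 0.86 [ 0.455  -0.3212  0.1485]
top cam at [ 0.467 -0.179  0.919]
side arched_board call 0.97 [ 0.4559 -0.3725  0.0429]
side arched_board call 0.92 [ 0.4587 -0.4095  0.1221]
side cam at [ 0.532 -0.83   0.613]
```

```bash
python3 -m handwheel '0 0 6 0 0 0;0 0 5 0 0 0;0 0 3 0 0 0;0 0 0 0 0 0' && python3 -m handwheel '0 0 3 0 0 0;0 0 3 0 0 0;0 0 3 0 0 0;0 0 0 0 0 0'
```

```text
time: 11.42
position: [0.4542, -0.3674, 0.1176]
tcp_rot: [-0.0, 0.715, 0.699, -0.0]
force: [-3.2, 0.4, 2.7]
width: 0.0094
grip_force: 59.1
time: 11.92
position: [0.4545, -0.3678, 0.1089]
tcp_rot: [0.0, 0.715, 0.699, -0.0]
force: [-3.5, -1.4, 3.0]
width: 0.0092
grip_force: 59.3
```

```bash
python3 -m handwheel '0 -1 3 0 0 0;0 0 3 0 0 0;0 0 0 0 0 0' && python3 -m handwheel '0 0 3 0 0 0;0 0 3 0 0 0;0 0 0 0 0 0'; python3 - <<'E'
from h import *
marks(labs=("arched_board",))
E
```

```text
time: 12.3
position: [0.4533, -0.367, 0.1013]
tcp_rot: [-0.001, 0.715, 0.699, 0.0]
force: [-1.0, -2.6, -11.8]
width: 0.009
grip_force: 58.2
time: 12.68
position: [0.4536, -0.3672, 0.0971]
tcp_rot: [0.0, 0.715, 0.699, 0.0]
force: [-4.3, 2.1, 0.8]
width: 0.0091
grip_force: 60.0
top arched_board call 0.49 [ 0.4568 -0.3678  0.0086]
top arched_board call 0.63 [ 0.4569 -0.3162  0.1203]
top cam at [ 0.467 -0.179  0.919]
side arched_board call 0.86 [ 0.4481 -0.3716  0.0109]
side arched_board call 0.86 [ 0.4541 -0.412   0.0958]
side cam at [ 0.532 -0.83   0.613]
```

Fz went from pushing up to pulling down, so the board has snapped through. Now press until the force shows it on the bay bottom.

```bash
python3 -m handwheel '0 0 2 0 0 0;0 0 2 0 0 0;0 0 0 0 0 0'
```

```text
time: 13.35
position: [0.4544, -0.3674, 0.0969]
tcp_rot: [0.002, 0.715, 0.7, 0.0]
force: [-7.8, 11.9, 35.6]
width: 0.0091
grip_force: 65.5
```

Firm stop at 36 N, so the board is on the bottom. Relax, release, retreat and check.

```bash
python3 -m handwheel '0 0 -4 0 0 0;0 0 0 0 0 0' && python3 -m handwheel '0 0 0 0 0 0;0 0 0 0 0 0;0 0 0 0 0 0;0 0 0 0 0 0;0 0 0 0 0 0' 0 && python3 -m handwheel '0 0 -10 0 0 0;0 0 -25 0 0 0;0 0 -35 0 0 0;0 0 -35 0 0 0;0 0 -20 0 0 0' && python3 -m handwheel '0 0 0 0 0 0;0 0 0 0 0 0'
python3 - <<'E'
from h import *
marks(labs=("arched_board","clip_slot","square_board","spice_jar"),save="g")
cv2.imwrite("pics/g.png",cv2.resize(cv2.imread("pics/g_side.png")[90:320,160:340],None,fx=2.5,fy=2.5,interpolation=2))
E
```

```text
time: 13.6
position: [0.4537, -0.3678, 0.097]
tcp_rot: [0.0, 0.715, 0.699, -0.0]
force: [-4.7, 1.7, 7.3]
width: 0.0091
grip_force: 61.0
time: 14.22
position: [0.4537, -0.3674, 0.0967]
tcp_rot: [0.0, 0.715, 0.699, 0.0]
force: [0.6, 0.1, -0.2]
width: 0.0857
grip_force: 0.0
time: 14.85
position: [0.4539, -0.3677, 0.2245]
tcp_rot: [0.001, 0.715, 0.699, -0.0]
force: [-0.2, -0.3, 0.1]
width: 0.0855
grip_force: 0.0
time: 15.1
position: [0.4534, -0.3672, 0.221]
tcp_rot: [-0.0, 0.715, 0.699, 0.0]
force: [0.1, -0.4, 0.0]
width: 0.0854
grip_force: 0.0
top arched_board call 0.68 [ 0.4536 -0.3657  0.0071]
top arched_board call 0.85 [ 0.4503 -0.3426  0.135 ]
top clip_slot call 0.97 [ 0.4569 -0.3663  0.0112]
top clip_slot call 0.59 [ 0.4962 -0.3593  0.0542]
top square_board call 0.92 [0.5519 0.0255 0.0098]
top square_board call 0.9 [0.5521 0.0193 0.1328]
top spice_jar call 0.86 [ 0.5581 -0.1655 -0.0024]
top spice_jar call 0.65 [ 0.554  -0.1667  0.1047]
top cam at [ 0.467 -0.179  0.919]
side arched_board call 0.87 [ 0.4527 -0.3725  0.0082]
side arched_board call 0.57 [ 0.4585 -0.4045  0.0994]
side clip_slot call 0.92 [ 0.4546 -0.3708  0.0111]
side clip_slot call 0.76 [ 0.4954 -0.4007  0.0405]
side square_board call 0.62 [0.5515 0.0228 0.0072]
side square_board call 0.7 [0.5505 0.0029 0.0873]
side spice_jar call 0.72 [ 5.563e-01 -1.649e-01  3.000e-04]
side spice_jar call 0.82 [ 0.5547 -0.1815  0.0657]
side cam at [ 0.532 -0.83   0.613]
```

View pics/g.png

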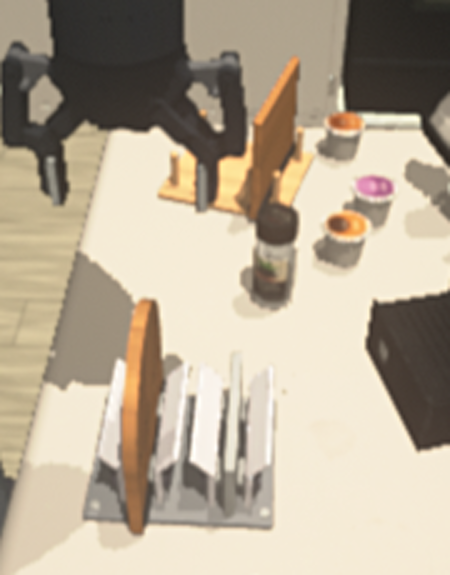

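The board stands upright in the front bay (140,300–530) and is free of the gripper. The square board and jar have not moved.

```bash
python3 -c "from station import close_job; print(close_job())"
```

```text
the job is handed in; nothing more can be done
None
```

I handed the job in at about 15 s: the arched board stands upright on the bottom of the front bay, snapped past the rollers and released. The cameras put it within about 3 mm of centre, and the square board and spice jar are where they started; no verdict came back.

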